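Slide the mixing palette home in the paint station

ROBOT

A 6-joint arm with a two-finger parallel gripper is mounted at the origin on the work surface. World frame = base frame: x ahead of the robot, y to its left, z up, the work surface at z = 0. Lengths are in m, angles in rad, forces in N, time in s.
With the tool pointing down it reaches from about 0.35 to 0.925 m from the base axis. Payload 6.4 kg.
Tool frame: the origin (TCP) lies midway between the tips of the shut fingers; the grasp point (between the pads) lies 19 mm behind it; x points along the fingers, y is the direction in which the jaws open and shut, and the axes are right-handed (so a half turn about x gives the same grasp; the last joint's range is limited). The gripper opens to 85 mm and grips with 20 to 120 N. Pads are 22 mm wide; open, the fingers measure 114 mm over their backs; the gripper's body (76 mm by 85 mm) begins 54 mm behind the grasp point. The pads swing forward as they close: fully open they stand 13 mm farther back than shut.
Start: joints at [1.02, 0.245, 1.558, -0, 1.339, -0.174], TCP at [0.239, 0.604, 0.231] pointing down, gripper open.
Joint ranges: [-3.13, 3.13], [-1.02, 2.26], [0.13, 2.54], [-0.95, 4.09], [0.21, 2.88], [-2.74, 2.74]. Speed limits (rad/s): [2.57, 2.57, 3.14, 3.14, 3.14, 3.14].

INTERFACE

Orientations are given as [roll, pitch, yaw] about the fixed x, y, z axes, in that order (R = Rz(yaw) Ry(pitch) Rx(roll)).
In Python, from plant import bot, claw, ik, sensors, snapshot gives the robot as it stands. Calls block until the motion is done:
- bot.movep(position, orientation): joint-space move of the TCP to a pose.
- bot.line_to(position, attitude=None, max_speed=0.15, f_stop=None): straight line of the TCP; attitude=None keeps the orientation; max_speed is the mean speed in m/s. With f_stop (N) it stops when the force on the tool has changed by that much, and returns True; else False.
- bot.move_joints(angles): joint-space move.
- claw.command_gripper(opening): finger opening in m; the grip force is fixed at half the most; returns when the fingers have stopped.
- bot.wait(seconds).
- ik(position, orientation): joint angles nearest the present ones, or None.
- sensors.read_state(): the state.
- snapshot(name): name is "scene" or "top" or "wrist"; returns a dict with "image" (480x640x3 uint8, red, green, blue), "depth" (480x640 float32, m along the optical axis (not along the pixel's ray), 0 where there is no reading), "fx", "fy", "cx", "cy" (pixels), "cam_to_world" (4x4, takes a point from camera to world coordinates). Camera axes: x right, y down, z forward; pixel columns grow to the right and rows downward; lengths in m; the calibration is good to about 2 mm. A picture is of the moment at which its call begins.
A pose or a line that the arm cannot do raises bot.Unreachable and nothing moves.
- bot.close_job(): hands the job in, once; it reports no verdict.
The state is a dict: "clock": time; "qpos": joint angles; "joint_velocities": joint speeds; "joint_torque": joint torques, N m; "eef_pos": TCP position; "tool_rot": TCP orientation; "force": force on the tool from outside, world axes, zero at the start; "torque": the same for the moment, N m; "opening": finger opening in m.
Only numpy, scipy, OpenCV 4.12 (cv2) and the standard library are available. Lean on these libraries where they do the work, as an engineer would, in place of code of your own. Each camera call takes 0.05 s, during which the arm holds its last target.

TASK

Pick up the white mixing palette by its wooden grip, lay it flat on the open landing end of the wooden paint station, and slide it gently along under the two metal lips until it drops into the cork-floored pocket and lies flat on its floor. Never force it once it meets resistance, then let go; leave the three paint jars and the cup where they stand.

Things in the scene. Friction and masses are not known exactly. Their poses are not given: they have to be found in the camera images.
- palette: Loose white palette plate with paint dabs, 110 mm (x) by 90 (y) by 8 thick, corners cut 8 mm, 0.20 to 0.33 kg, flat on the bench at the start. A wooden grip bar stands across its middle: 14 mm thick along x, 56 long along y, from 8 to 38 mm above the underside. Origin: centre of the underside, z up. Half a turn makes no difference.
- station: Fixed wooden board, 390 mm (x) by 150 (y), 36 high; origin: centre of its underside. +x: slide direction, landing to pocket. Landing deck x -195 to -10, top 20 mm up, then a blue plate 18.5 mm up. Sliding friction is 1 to 4 N; a push above 6 N means the palette is against something. Keep palette-station contact force below 40 N. All station sizes are from its origin.
- landing (a point): Point on top of the station's landing deck (x -130, y 0, 20 mm up), open above: a good place for the centre of the palette's underside, palette x along station x.
- mouth (a point): Point on the deck (x -40) where the channel starts: 94 mm wide (2 mm play each side of the palette), up to the far end x 195; flared guides lead in from x -70. From x -33 on metal lips reach 7 mm inward over both channel sides, underside 30.5 mm, top 35.5 mm up: the palette cannot be set in or lifted out from above there; its grip bar passes between them.
- lane_middle (a point): Point in the channel (x 75, y 0, 18.5 mm up), NOT the exact pocket: the blue plate is clamped so that the pocket's centre lies up to 18 mm either way along x; not reported. Pocket 115 mm long, full channel width, 7 mm deep, cork floor 11.5 mm up. A palette free to sink (grip straddled, not clamped) drops in and the far wall stops it; one held up rides across.
- yellow_jar: Loose yellow paint jar, 60 mm across, 85 mm high, upright; origin: centre of its underside. Leave alone.
- red_jar: Loose red paint jar with black cap, 60 mm across, 85 mm high, upright; origin: centre of its underside. Leave alone.
- blue_jar: Loose blue paint jar with white cap, 60 mm across, 85 mm high, upright; origin: centre of its underside. Leave alone.
- cup: Loose green glass cup, 68 mm across, 80 mm high, upright; origin: centre of its underside. Leave alone.
Not all that is in view belongs to the job. Of the things that look like the palette, the largest one is meant.

How it is judged:
On the way, in this order (a step that is already met when the one before it is completed fails the run):
1. the palette lies flat on the landing deck of the station (z of palette in the frame of station between 0.018 and 0.0225 m and x of palette in the frame of station between -0.2 and -0.03 m and y of palette in the frame of station between -0.04 and 0.04 m and angle between palette's own z axis and vertical below 0.06 rad and contact force between palette and station above 0.5 N), for 0.2 s.
2. the palette has dropped into the pocket (z of palette in the frame of station between 0.009 and 0.0135 m and x of palette in the frame of station between 0.045 and 0.105 m and angle between palette's own z axis and vertical below 0.03 rad), for 0.2 s.
At the end, for the whole second after the job is handed in: the palette lies at rest in the pocket, its underside on the cork floor (within 2 mm of 11.5 mm above the station's underside), level within 0.03 rad and in the channel (within 6 mm of its centre line); the three jars and the cup are within 20 mm of where they stood (all of step 2 and y of palette in the frame of station between -0.006 and 0.006 m and linear speed of palette below 0.02 m/s and distance of each of yellow_jar, red_jar, blue_jar, cup from where it was at the start of the episode below 0.02 m); the robot touches nothing.
It fails at once if the palette is forced: contact force between palette and station above 40 N (contact force between palette and station above 40 N).
It fails at once if a jar or the cup is shifted by more than 20 mm or tipped (distance of any of yellow_jar, red_jar, blue_jar, cup from where it was at the start of the episode above 0.02 m or angle between any of yellow_jar, red_jar, blue_jar, cup's own z axis and vertical above 0.3 rad).
It also fails if it takes over 59 s, if anything falls off the work surface, if the arm or the gripper's body presses on something with over 40 N, if the wrist force passes 120 N, or if a joint passes its speed limit or range.

## Working session

There is one attempt and no reset: what is moved stays moved. The work goes in short steps, each a Python script; the robot and the scene stay as the last script left them, time stands still between calls to the robot, and variables do not carry over. Pictures are saved under pics/ and viewed, and the job is handed in when it is done.

```bash
ls; mkdir -p pics
python3 - <<'E'
from plant import bot, claw, ik, sensors, snapshot
import cv2,numpy as np
for n in ("scene","top"):
    s=snapshot(n); cv2.imwrite(f"pics/{n}0.png",s["image"][:,:,::-1]); np.savez(f"{n}0.npz",**s)
    print(n,s["fx"],s["cx"],np.round(s["cam_to_world"],3).tolist())
st=sensors.read_state(); print({k:np.round(v,3).tolist() for k,v in st.items()})
E
```

```text
pics
scene 482.5975231866235 318.94912447279944 [[0.584, 0.69, -0.427, 0.981], [0.812, -0.49, 0.319, -0.428], [0.011, -0.532, -0.846, 0.902], [0.0, 0.0, 0.0, 1.0]]
top 534.8520840352934 321.7147894084993 [[-0.027, -0.99, 0.141, 0.381], [-1.0, 0.027, -0.001, -0.106], [-0.002, -0.141, -0.99, 1.135], [0.0, 0.0, 0.0, 1.0]]
{'clock': 0.1, 'qpos': [1.02, 0.246, 1.559, -0.0, 1.339, -0.174], 'joint_velocities': [-0.001, -0.002, -0.003, 0.001, 0.0, -0.001], 'joint_torque': [0.0, -43.067, -32.713, -0.0, 0.003, -0.0], 'eef_pos': [0.239, 0.604, 0.23], 'tool_rot': [-1.744, 1.569, -2.121], 'force': [0.506, 0.467, -0.261], 'torque': [0.003, -0.017, -0.004], 'opening': 0.085}
```

View pics/scene0.png

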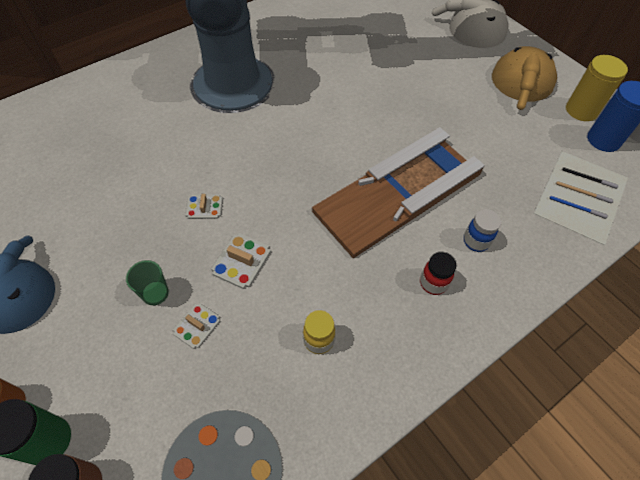

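View pics/top0.png

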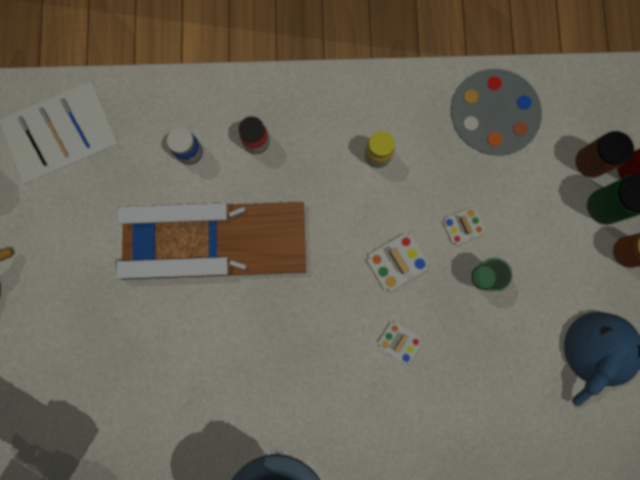

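The top picture shows these candidates for the palette: the plate at (397,262), smaller look-alikes at (464,226) and (400,342), and a grey disc at (496,112). The largest white plate with a grip is (397,262). The station is at (212,240), with its landing end on the right. I'll check the choice in a crop and measure it.

```bash
cat > h.py <<'E'
import numpy as np,cv2
def cloud(s):
    d=s["depth"].astype(float);v,u=np.mgrid[:480,:640]
    p=np.stack([(u-s["cx"])/s["fx"]*d,(v-s["cy"])/s["fy"]*d,d],-1)
    T=s["cam_to_world"];w=p@T[:3,:3].T+T[:3,3];w[d<=0]=np.nan
    return w
E
python3 - <<'E'
from h import *
for n,cs in (("top",[(397,262),(464,226),(400,342)]),("scene",[(241,261),(205,206),(197,326)])):
    s=dict(np.load(n+"0.npz"));w=cloud(s);im=s["image"]
    for c in cs:
        a=w[c[1]-45:c[1]+45,c[0]-45:c[0]+45].reshape(-1,3)
        r=np.linalg.norm(a[:,:2]-w[c[1],c[0],:2],axis=1)<.085
        pl=a[r&(a[:,2]>.0045)&(a[:,2]<.05)]
        gr=a[r&(a[:,2]>.025)&(a[:,2]<.05)]
        for nm,q in(("plate",pl),("grip",gr)):
            if len(q)>5:
                R=cv2.minAreaRect(q[:,:2].astype(np.float32)); print(n,c,nm,len(q),np.round(R[0],4),np.round(R[1],4),round(R[2],1),"zmed",np.round(np.median(q[:,2]),4))
    # station: height in range, big
    m=((w[...,2]>.012)&(w[...,2]<.045)).astype(np.uint8)
    k,l,stt,ce=cv2.connectedComponentsWithStats(m)
    i=1+np.argmax([stt[j,4] if stt[j,4]<30000 else 0 for j in range(1,k)])
    q=w[l==i]; R=cv2.minAreaRect(q[:,:2].astype(np.float32));print(n,"station",stt[i],R)
    sd=q[(q[:,2]>.015)&(q[:,2]<.024)];print("deck z",np.median(sd[:,2]), "lip z",np.median(q[q[:,2]>.03][:,2]))
    for nm,p in dict(cup=(490,274),yj=(381,148),rj=(253,134),bj=(184,145)).items():
        if n=="top":print(nm,np.round(w[p[1],p[0]],3))
s=dict(np.load("top0.npz"));cv2.imwrite("pics/c1.png",cv2.resize(s["image"][200:320,340:500,::-1],(800,600)))
E
```

```text
top (397, 262) plate 2190 [ 0.4862 -0.2642] [0.1582 0.1547] 75.1 zmed 0.0089
top (397, 262) grip 207 [ 0.4923 -0.2664] [0.0559 0.0148] 28.6 zmed 0.0378
top (464, 226) plate 1012 [ 0.5632 -0.4111] [0.1626 0.1614] 45.8 zmed 0.0068
top (464, 226) grip 75 [ 0.5662 -0.4118] [0.0386 0.0107] 22.8 zmed 0.0277
top (400, 342) plate 988 [ 0.3284 -0.2605] [0.1616 0.1588] 42.1 zmed 0.0068
top (400, 342) grip 81 [ 0.3239 -0.2632] [0.0093 0.0389] 54.5 zmed 0.0273
top station [  116   201   190    78 11680] ((0.5480533838272095, 0.12456381320953369), (0.15121839940547943, 0.3916773498058319), 0.5816643238067627)
deck z 0.01989199842492706 lip z 0.035487341896308866
cup [ 0.46  -0.46   0.008]
yj [ 0.716 -0.233  0.085]
rj [0.753 0.027 0.083]
bj [0.732 0.167 0.088]
scene (241, 261) plate 1960 [ 0.5021 -0.2728] [0.115  0.1501] 37.2 zmed 0.0087
scene (241, 261) grip 225 [ 0.4915 -0.2671] [0.0565 0.0153] 29.0 zmed 0.0374
scene (205, 206) plate 672 [ 0.336 -0.274] [0.1436 0.1228] 75.1 zmed 0.0067
scene (205, 206) grip 55 [ 0.3225 -0.2638] [0.0093 0.04  ] 53.8 zmed 0.0269
scene (197, 326) plate 1018 [ 0.5639 -0.4235] [0.1118 0.1249] 76.8 zmed 0.0066
scene (197, 326) grip 90 [ 0.5645 -0.4131] [0.039  0.0102] 22.1 zmed 0.0271
scene station [ 311  127  173  128 8526] ((0.5455926656723022, 0.1229337677359581), (0.15421736240386963, 0.3931155204772949), 0.5600274801254272)
deck z 0.019977020714192217 lip z 0.035448522443802144
```

View pics/c1.png

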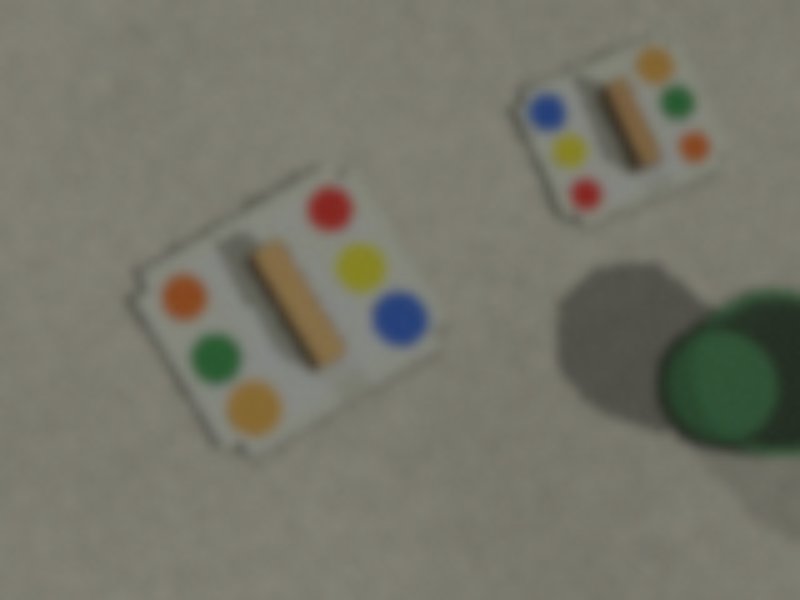

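The crop confirms it: the large plate at (397,262) has the 56x14 mm grip, and its neighbour is clearly smaller. I'll refine the station axis from the lips and check reachability.

```bash
cat >> h.py <<'E'
from scipy.spatial.transform import Rotation as Ro
def att(deg,flip=False):
    a=np.radians(deg+(180 if flip else 0)); y=np.array([np.cos(a),np.sin(a),0]);x=np.array([0,0,-1.])
    return Ro.from_matrix(np.stack([x,y,np.cross(x,y)],1)).as_euler('xyz')
E
python3 - <<'E'
from h import *
from plant import ik
for n in("top","scene"):
    s=dict(np.load(n+"0.npz"));w=cloud(s)
    a=np.radians(90.57);R=np.array([[np.cos(a),-np.sin(a)],[np.sin(a),np.cos(a)]])
    q=(w[...,:2]-[0.547,0.1237])@R; z=w[...,2]
    m=(abs(q[...,0])<.23)&(abs(q[...,1])<.1)
    for x0 in np.arange(0,.19,.03):
        k=m&(abs(q[...,0]-x0)<.012)&(z>.033)&(z<.038); y=q[...,1][k]
        L=y[y>0];S=y[y<0]
        print(n,round(x0,2),"lip top edges",np.round([S.min(),S.max(),L.min(),L.max()],4),"mid",np.round([(S.max()+L.min())/2,(S.min()+L.max())/2],4))
    k=m&(z>.017)&(z<.023)&(abs(q[...,1])<.06)&(q[...,0]<-.08);y=q[k]
    print("deck x min",y[:,0].min())
    # floor profile
    for x0 in np.arange(0.0,.195,.005):
        k=m&(abs(q[...,0]-x0)<.0025)&(abs(q[...,1])<.02)
        print(round(x0,3),round(float(np.nanmedian(z[k])),4),end="; ")
    print()
for p,d in(((.492,-.2667,.1),118.8),((.548,-.006,.1),90.57),((.546,.22,.05),90.57)):
    for f in(0,1):print(p,f,np.round(ik(p,att(d,f)),2))
E
```

```text
top 0.0 lip top edges [-0.0754 -0.0406  0.0392  0.0743] mid [-0.0007 -0.0005]
top 0.03 lip top edges [-0.0763 -0.0401  0.0393  0.0733] mid [-0.0004 -0.0015]
top 0.06 lip top edges [-0.0753 -0.0405  0.039   0.0743] mid [-0.0008 -0.0005]
top 0.09 lip top edges [-0.075  -0.0401  0.0391  0.0729] mid [-0.0005 -0.001 ]
top 0.12 lip top edges [-0.0761 -0.0407  0.0402  0.074 ] mid [-0.0002 -0.001 ]
top 0.15 lip top edges [-0.0747 -0.0405  0.0392  0.0744] mid [-0.0006 -0.0002]
top 0.18 lip top edges [-0.0758 -0.0409  0.0402  0.0741] mid [-0.0003 -0.0008]
deck x min -0.19492295948446503
0.0 0.0181; 0.005 0.0186; 0.01 0.0124; 0.015 0.0123; 0.02 0.0125; 0.025 0.0114; 0.03 0.0124; 0.035 0.0117; 0.04 0.011; 0.045 0.0114; 0.05 0.0119; 0.055 0.0117; 0.06 0.0119; 0.065 0.0117; 0.07 0.0119; 0.075 0.0115; 0.08 0.0117; 0.085 0.0118; 0.09 0.0124; 0.095 0.0112; 0.1 0.0122; 0.105 0.0116; 0.11 0.0115; 0.115 0.0111; 0.12 0.0117; 0.125 0.0172; 0.13 0.0193; 0.135 0.018; 0.14 0.0186; 0.145 0.0188; 0.15 0.0185; 0.155 0.0187; 0.16 0.0186; 0.165 0.0185; 0.17 0.0174; 0.175 0.0078; 0.18 0.0074; 0.185 0.0075; 0.19 0.
[... 646 characters left out ...]
02 0.0116; 0.025 0.012; 0.03 0.0119; 0.035 0.0113; 0.04 0.0116; 0.045 0.0114; 0.05 0.0115; 0.055 0.0122; 0.06 0.011; 0.065 0.0113; 0.07 0.0119; 0.075 0.0118; 0.08 0.0113; 0.085 0.0122; 0.09 0.0117; 0.095 0.0117; 0.1 0.0117; 0.105 0.0111; 0.11 0.0115; 0.115 0.0119; 0.12 0.0129; 0.125 0.0182; 0.13 0.0187; 0.135 0.0187; 0.14 0.0189; 0.145 0.0191; 0.15 0.0178; 0.155 0.0189; 0.16 0.0185; 0.165 0.0189; 0.17 0.0168; 0.175 0.0097; 0.18 0.0082; 0.185 0.008; 0.19 0.0079; <sys>:0: UserWarning: Gimbal lock detected. Setting third angle to zero since it is not possible to uniquely determine all angles.
Traceback (most recent call last):
TypeError: unsupported operand type(s) for *: 'NoneType' and 'float'
```

Both cameras put the pocket at station x of about 0.008 to 0.124, so its centre is near 0.066. The lateral centre is good to about 1 mm.

```bash
python3 -W ignore - <<'E'
from h import *
from plant import ik
for p,d in(((.492,-.2667,.012),118.8),((.492,-.2667,.12),118.8),((.548,-.006,.1),90.57),((.548,-.006,.03),90.57),((.546,.22,.03),90.57)):
    for f in(0,1):
        r=ik(p,att(d,f));print(p,f,None if r is None else np.round(r,2))
E
```

```text
(0.492, -0.2667, 0.012) 0 None
(0.492, -0.2667, 0.012) 1 [-0.7   0.34  1.89  0.    0.91  0.37]
(0.492, -0.2667, 0.12) 0 None
(0.492, -0.2667, 0.12) 1 [-0.7   0.16  1.87  0.    1.11  0.37]
(0.548, -0.006, 0.1) 0 [-0.22  0.17  1.91 -0.    1.07 -1.8 ]
(0.548, -0.006, 0.1) 1 [-0.22  0.17  1.91 -0.    1.07  1.34]
(0.548, -0.006, 0.03) 0 [-0.22  0.29  1.92 -0.    0.93 -1.8 ]
(0.548, -0.006, 0.03) 1 [-0.22  0.29  1.92 -0.    0.93  1.34]
(0.546, 0.22, 0.03) 0 [ 0.19  0.37  1.82 -0.    0.96 -1.39]
(0.546, 0.22, 0.03) 1 [ 0.19  0.37  1.82 -0.    0.96  1.75]
```

```bash
python3 -W ignore - <<'E'
from h import *
from plant import bot, claw, ik, sensors, snapshot
A=att(118.8,1)
bot.movep([.492,-.2667,.13],A)
s=snapshot("wrist");cv2.imwrite("pics/w1.png",s["image"][:,:,::-1]);w=cloud(s)
z=w[...,2];m=(z>.03)&(z<.045)&(np.hypot(w[...,0]-.492,w[...,1]+.2667)<.05)
q=w[m]; 
if len(q)>10:print(len(q),cv2.minAreaRect(q[:,:2].astype(np.float32)),np.median(q[:,2]))
st=sensors.read_state();print(st["clock"],st["eef_pos"],st["force"])
E
```

```text
1463 ((0.49126410484313965, -0.26648420095443726), (0.05551613122224808, 0.013946101069450378), 28.751968383789062) 0.0377888328543213
3.3417 [ 0.49231688 -0.26623749  0.13007456] [ 0.16578065  1.13589334 -0.20583145]
```

View pics/w1.png

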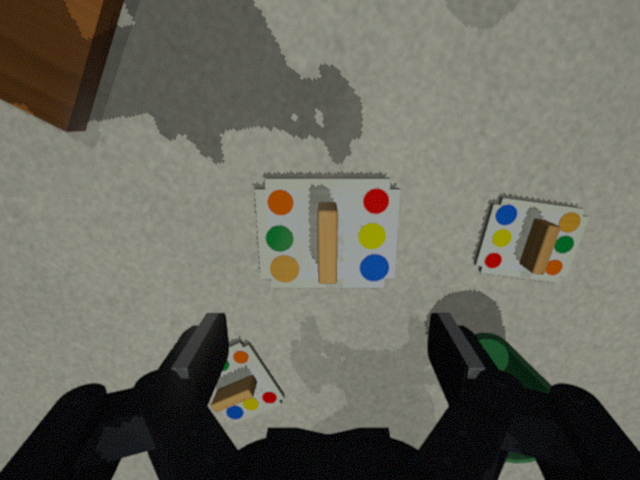

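The wrist view shows the large palette squared to the jaws, with the grip at (328,243) centred between the fingers. I'll grasp and lift it.

```bash
python3 -W ignore - <<'E'
from h import *
from plant import bot, claw, ik, sensors, snapshot
print(bot.line_to([.4915,-.2665,.014],f_stop=8))
claw.command_gripper(0.0)
st=sensors.read_state();print(st["clock"],st["eef_pos"],st["force"],st["opening"])
bot.line_to([.4915,-.2665,.10],max_speed=.1)
st=sensors.read_state();print(st["clock"],st["eef_pos"],st["force"],st["opening"])
s=snapshot("wrist");cv2.imwrite("pics/w2.png",s["image"][:,:,::-1])
w=cloud(s);np.savez("w2.npz",**s)
E
```

```text
False
4.9167 [ 0.49166675 -0.26659663  0.01432118] [-0.67642422  0.58362903  2.74703037] 0.012772560342770588
5.925 [ 0.49092511 -0.26602217  0.09908631] [-0.17228054 -0.01482834 -2.57099676] 0.013102105834709327
```

View pics/w2.png

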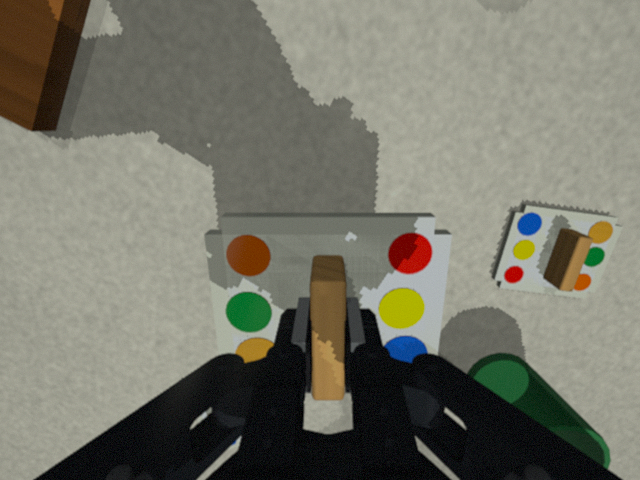

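The palette is held level by its grip, and the wrist shows the added 2.6 N or so of weight. Next I'll carry it over to the landing.

```bash
cat >> h.py <<'E'
YAW=90.57;C=np.array([.5467,.1237])
def stp(x,y=0):
    a=np.radians(YAW);return C+[x*np.cos(a)-y*np.sin(a),x*np.sin(a)+y*np.cos(a)]
E
python3 -W ignore - <<'E'
from h import *
from plant import bot, claw, ik, sensors, snapshot
p=stp(-.130)
bot.line_to([*p,.10],att(YAW,1),max_speed=.15)
print(bot.line_to([*p,.045],max_speed=.1))
st=sensors.read_state();print(st["clock"],st["eef_pos"],st["force"])
print(bot.line_to([*p,.0325],max_speed=.02,f_stop=3))
st=sensors.read_state();print(st["clock"],st["eef_pos"],st["force"])
s=snapshot("wrist");cv2.imwrite("pics/w3.png",s["image"][:,:,::-1])
s=snapshot("scene");cv2.imwrite("pics/s3.png",cv2.resize(s["image"][100:280,260:500,::-1],(800,600)))
E
```

```text
False
8.6 [ 0.54840775 -0.0064196   0.04531834] [ 0.58870734 -0.06247737 -3.11967239]
True
9.1417 [ 0.54808025 -0.00631939  0.0343391 ] [ 0.21631423 -0.44784817  3.98705231]
```

View pics/w3.png

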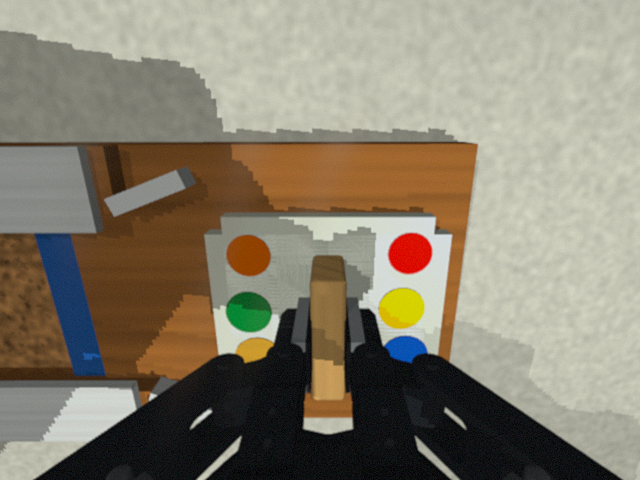

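View pics/s3.png

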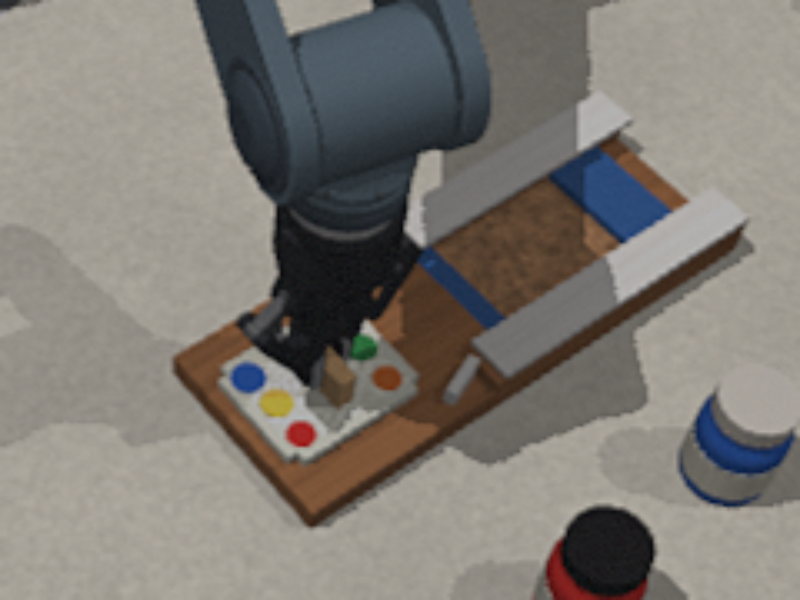

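It is flat and square on the deck. I'll open to a loose straddle and slide it slowly with a force stop.

```bash
cat >> h.py <<'E'
def rep(sensors,t=""):
    st=sensors.read_state();a=np.radians(YAW);d=st["eef_pos"][:2]-C
    print(t,round(st["clock"],2),"st xy",np.round([d@[np.cos(a),np.sin(a)],d@[-np.sin(a),np.cos(a)]],4),"z",np.round(st["eef_pos"][2],4),"F",np.round(st["force"],2),"op",round(st["opening"],4),flush=True)
E
python3 -W ignore - <<'E'
from h import *
from plant import bot, claw, ik, sensors, snapshot
claw.command_gripper(0.022);bot.wait(.4);rep(sensors,"open")
bot.line_to([*stp(-.130),.036],max_speed=.03);rep(sensors,"up")
for x in(-.09,-.06,-.03,0):
    r=bot.line_to([*stp(x),.036],max_speed=.035,f_stop=5);rep(sensors,r)
    if r:break
s=snapshot("wrist");cv2.imwrite("pics/w4.png",s["image"][:,:,::-1])
E
```

```text
open 9.9 st xy [-0.1296  0.0015] z 0.033 F [-0.7  -0.23  0.31] op 0.0218
up 10.16 st xy [-0.1301 -0.0004] z 0.0364 F [ 0.58 -0.21  1.11] op 0.0219
False 11.45 st xy [-0.0898  0.0001] z 0.0359 F [ 0.62 -0.68  0.02] op 0.0217
False 12.46 st xy [-0.0599 -0.0001] z 0.0361 F [ 0.51 -0.35  0.08] op 0.0218
False 13.47 st xy [-0.0297  0.0003] z 0.0358 F [-0.82 -0.   -0.14] op 0.022
False 14.47 st xy [ 0.0001 -0.    ] z 0.036 F [-0.83  0.54 -0.86] op 0.0218
```

View pics/w4.png

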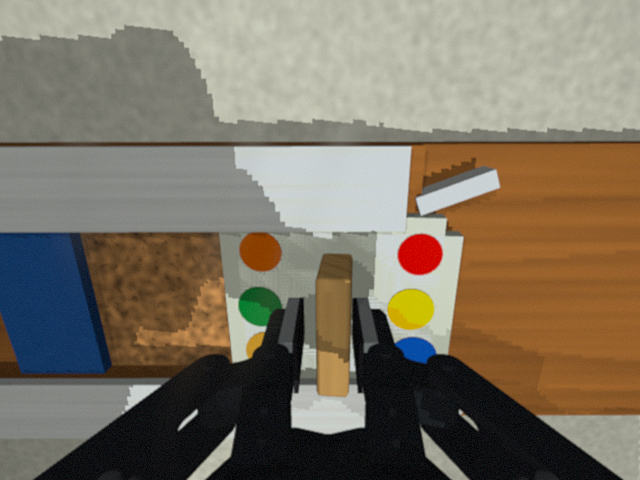

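The palette is under the lips and running straight, with a rear gap to the trailing finger. On to the pocket.

```bash
python3 -W ignore - <<'E'
from h import *
from plant import bot, claw, ik, sensors, snapshot
for x in(.03,.05,.06,.066,.07,.074,.078):
    r=bot.line_to([*stp(x),.036],max_speed=.025,f_stop=4.5);rep(sensors,r)
    if r:break
s=snapshot("wrist");cv2.imwrite("pics/w5.png",s["image"][:,:,::-1])
w=cloud(s);g=s["image"]
a=np.radians(YAW);q=(w[...,:2]-C)@np.array([[np.cos(a),-np.sin(a)],[np.sin(a),np.cos(a)]])
m=(q[...,1]<-.025)&(q[...,1]>-.037)
for x0 in np.arange(0,.14,.01):
    k=m&(abs(q[...,0]-x0)<.003);print(round(x0,2),k.sum(),np.round(np.median(w[...,2][k]),4) if k.any() else None,end="; ")
E
```

```text
False 15.88 st xy [ 0.0301 -0.0001] z 0.0361 F [0.31 0.09 0.24] op 0.0221
False 16.82 st xy [ 0.0501 -0.0002] z 0.0362 F [-0.08 -0.67  0.  ] op 0.0224
False 17.38 st xy [ 0.0603 -0.0001] z 0.0361 F [-0.04  0.18  1.18] op 0.0219
False 17.77 st xy [ 0.0663 -0.    ] z 0.0361 F [ 0.09  0.56 -0.51] op 0.0223
False 18.07 st xy [ 0.0703 -0.    ] z 0.036 F [-0.92 -0.41  0.31] op 0.0222
True 18.29 st xy [0.0726 0.    ] z 0.0358 F [-0.28 -1.67  1.73] op 0.022
0.0 227 0.0185; 0.01 187 0.0152; 0.02 235 0.0195; 0.03 241 0.0199; 0.04 241 0.0198; 0.05 231 0.0195; 0.06 326 0.0198; 0.07 608 0.0308; 0.08 244 0.0195; 0.09 241 0.0196; 0.1 238 0.0201; 0.11 235 0.02; 0.12 231 0.0195; 0.13 219 0.0184; 0.14 224 0.0185;
```

View pics/w5.png

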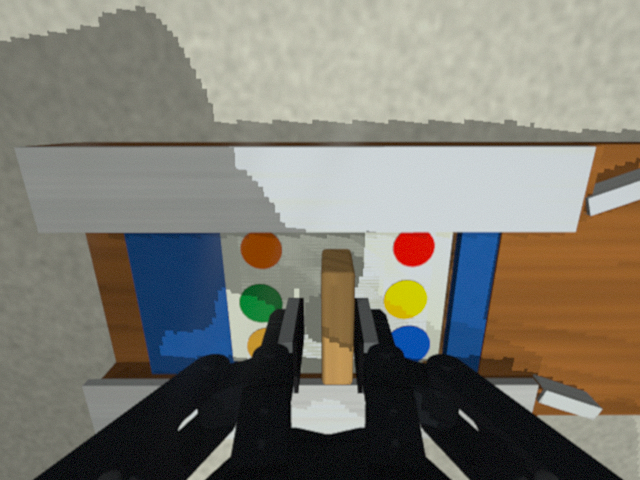

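The force stop met the far wall. The plate's top reads 19.5–20 mm along its whole length, so it has dropped in and lies flat. I'll back off, open, and retreat upwards.

```bash
python3 -W ignore - <<'E'
from h import *
from plant import bot, claw, ik, sensors, snapshot
bot.line_to([*stp(.069),.037],max_speed=.03)
claw.command_gripper(0.04)
bot.line_to([*stp(.069),.16],max_speed=.1);rep(sensors,"up")
s=snapshot("wrist");cv2.imwrite("pics/w6.png",s["image"][:,:,::-1])
bot.movep([.45,-.1,.3],att(YAW,1));bot.wait(.3);rep(sensors,"away")
a=np.radians(YAW);M=np.array([[np.cos(a),-np.sin(a)],[np.sin(a),np.cos(a)]])
def chk(s,n):
    w=cloud(s);q=(w[...,:2]-C)@M;z=w[...,2]
    for x0 in(.02,.04,.09,.11):
        for y0 in(-.028,0,.028):
            k=(abs(q[...,0]-x0)<.006)&(abs(q[...,1]-y0)<.008);print(n,x0,y0,np.round(np.nanmedian(z[k]),4) if k.any() else None,end="; ")
    k=(abs(q[...,0]-.067)<.03)&(abs(q[...,1])<.036)&(z>.042)&(z<.06)
    if k.sum()>10:print("\n grip",cv2.minAreaRect(q[k].astype(np.float32)),np.median(z[k]))
chk(s,"w")
t=snapshot("top");chk(t,"t");cv2.imwrite("pics/t6.png",t["image"][:,:,::-1])
w=cloud(t);w0=cloud(dict(np.load("top0.npz")))
for nm,p in dict(cup=(490,274),yj=(381,148),rj=(253,134),bj=(184,145)).items():print(nm,np.round(w[p[1],p[0]]-w0[p[1],p[0]],4))
E
```

```text
up 20.32 st xy [0.0689 0.0005] z 0.1591 F [ 0.77 -0.3  -0.13] op 0.04
away 21.95 st xy [-0.2222  0.0988] z 0.2996 F [-0.79 -0.68  0.38] op 0.0401
w 0.02 -0.028 0.0196; w 0.02 0 0.2275; w 0.02 0.028 0.0198; w 0.04 -0.028 0.0198; w 0.04 0 0.1792; w 0.04 0.028 0.0199; w 0.09 -0.028 0.0196; w 0.09 0 0.1844; w 0.09 0.028 0.0197; w 0.11 -0.028 0.02; w 0.11 0 0.2166; w 0.11 0.028 0.0201; 
 grip ((0.06807970255613327, 0.0008032824844121933), (0.0558171309530735, 0.013663975521922112), 89.65532684326172) 0.04934118641530072
t 0.02 -0.028 0.0194; t 0.02 0 0.0201; t 0.02 0.028 0.0205; t 0.04 -0.028 0.02; t 0.04 0 0.0205; t 0.04 0.028 0.0208; t 0.09 -0.028 0.0194; t 0.09 0 0.0188; t 0.09 0.028 0.0195; t 0.11 -0.028 0.021; t 0.11 0 0.0205; t 0.11 0.028 0.02; 
 grip ((0.06742416322231293, 0.0002848636358976364), (0.05447009578347206, 0.01427546888589859), 89.22343444824219) 0.04926009389130104
cup [ 0.0001 -0.0004 -0.0014]
yj [-0.0003  0.0001  0.0009]
rj [-0.0021 -0.0007  0.0058]
bj [ 0.0022  0.0017 -0.0067]
```

View pics/t6.png

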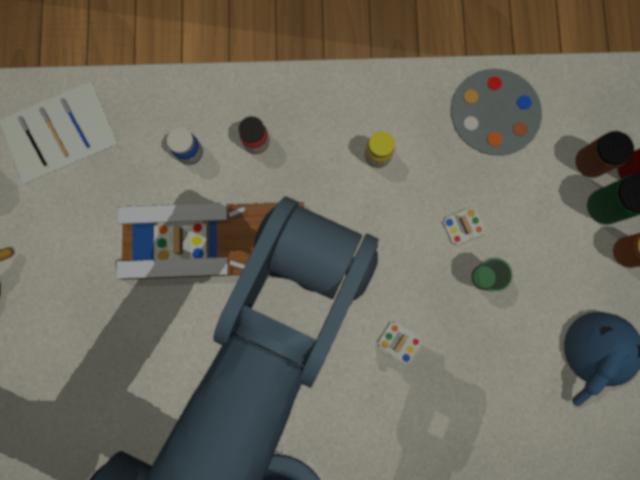

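The top picture shows the palette in the pocket at (179,241), the arm clear of it, and the jars and cup where they were. I'll hand the job in.

```bash
python3 -c "
from plant import bot
bot.close_job()"
```

```text
the job is handed in; nothing more can be done
```

The palette is in the cork-floored pocket and lying flat, and I handed the job in at about 22 s; no verdict is reported.

**What I did:** I picked up the largest of the three similar palettes by its grip and set it flat on the landing, stopping on light contact. Then I opened the jaws to 22 mm, a loose straddle around the grip, and slid it along with a force stop of 4.5–5 N. The only stop came at the pocket's far wall; I backed off there and moved the arm away.

**Last checks:**
- **Height and level:** the plate's top measured about 20 mm above the station's underside in the wrist and top views. That puts its underside at about 11.5–12 mm, level within camera noise.
- **Position:** the palette's centre is at station x ≈ 0.068 m, less than 1 mm off the channel's centre line.
- **Jars and cup:** the top view shows them where they stood; single-pixel depth differences were at most 7 mm, which I take to be noise.
- **Disagreement:** the two fixed cameras differed by about 2 mm on the station's sideways position. I used the mean, and the slide met no side contact strong enough to trigger a stop.

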